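# Clip the tether snap hook onto the board holder's loop

### The arm

A 6-joint arm with a two-finger parallel gripper is mounted at the origin on the work surface. World frame = base frame: x ahead of the robot, y to its left, z up, the work surface at z = 0. Lengths are in m, angles in degrees, forces in N, time in s.
With the tool pointing down it reaches from about 0.3 to 0.75 m from the base axis. Payload 8.5 kg.
Tool frame: the origin (TCP) lies on the centre line of the jaws, within the pads' length; the fingertips stand 11 mm ahead of it and the grasp point (between the pads) lies 8 mm behind it; x points along the fingers, y is the direction in which the jaws open and shut, and the axes are right-handed (so a half turn about x gives the same grasp; the last joint's range is limited). The gripper opens to 85 mm and grips with 20 to 120 N. Pads are 22 mm wide; open, the fingers measure 114 mm over their backs; the gripper's body (76 mm by 85 mm) begins 54 mm behind the grasp point. The pads swing forward as they close: fully open they stand 13 mm farther back than shut.
Start: joints at [59.399, 21.807, 74.336, -0, 83.858, -12.336], TCP at [0.172, 0.522, 0.242] pointing down, gripper open.
Joint ranges: [-178.18, 178.18], [-50.72, 133.34], [12.68, 142.11], [-81.47, 261.47], [9.98, 163.14], [-165.26, 165.26]. Speed limits (degrees/s): [136.94, 136.94, 180, 180, 180, 180].

### API

Orientations are given as a 3x3 rotation matrix whose columns are the frame's x, y, z axes.
In Python, from rig import env gives the robot as it stands.
- The arm moves only by the tool carry_out, never from a script. Its argument "motion" is a list that holds one entry, the list of rows, each a list of 7 numbers: the shift along the tool's x, y, z in cm, then the turn, a rotation vector about the tool's x, y, z in rad, then the finger opening in cm, from 0 to 8.54. A call has 1 to 5 rows; each row is the pose to reach, as a shift and turn from the pose commanded when the call began, along the tool's axes at that moment; what a row does not reach only later rows make up. A row lasts 1/12 s, in which the tool goes at most 41.7 mm and 7.16 degrees, less where a joint would pass 70% of its speed; a pose out of reach is approached as far as the arm can. A call with a gripper value outside its range is refused whole. The fingers move at their own pace and stop on an object; "grip_force" is the grip in N (left out, the last holds). Time passes only in rows, so rows that repeat a pose let the fingers close. It gives the time, the measured TCP pose, the force and the opening at its end, in the units of the state.
- env.observe(): the state, without advancing time (a new reading comes with each control period).
- env.get_image(name): name is "side" or "top" or "wrist"; returns a dict with "image" (384x512x3 uint8, red, green, blue), "fov_y" (degrees; the focal length in pixels is half the picture's height over the tangent of half this angle, whatever the lens; pixels are square), "cx", "cy" (the principal point, pixels), "R" (3x3) and "t" (3): a world point X has camera coordinates R X + t. Camera axes: x right, y down, z forward; pixel columns grow to the right and rows downward; lengths in m; the calibration is good to about 2 mm. A picture is of the moment at which its call begins. There is no depth.
- env.close_job(): hands the job in, once; it reports no verdict.
The state is a dict: "time_s": time; "q": joint angles; "qvel": joint speeds; "joint_efforts": joint torques, N m; "position": TCP position; "tool_rot": TCP orientation; "ft_force": force on the tool from outside, world axes, zero at the start; "wrist_torque": the same for the moment, N m; "grip_width": finger opening in m.
Only numpy, scipy, OpenCV 4.12 (cv2) and the standard library are available. Lean on these libraries where they do the work, as an engineer would, in place of code of your own. Each camera call takes 0.05 s, during which the arm holds its last target. There are 200 camera calls.

### The job

Clip the steel snap hook, the one with the sprung gate, onto the wire loop at the front of the circuit-board holder: press its gate against the loop's upright bar until the bar passes inside and the gate springs shut, then let go and leave it lying flat on the bench. Leave the plain open hook where it is, and do not use the ring on the round bench weight.

Things in the scene. Friction and masses are not known exactly. Their poses are not given: they have to be found in the camera images.
- snap_hook_grip (a point): Snap hook, loose, flat, steel, 0.2 kg, 56 mm wide: centre of its spine, 11 above its underside; x runs to the mouth, z up. Spine 24 wide (y), 22 high, x -32 to 25: grip here from above. Ring eye behind, to x -62. Ahead two arms 16 high, inner faces y +-19, round a hollow from x 35 to the gate at x 87. The +y arm ends at x 99 in a nose turned in to y 12. A bar entering at y -12 to 6 is clear of the gate at x 43.
- gate (a joint): Angle of the snap hook's sprung gate, a steel finger 41 mm long, 5 thick, hinged at the end of the -y arm (x 87, y -23): 0 shut behind the nose, growing to 1.5 as it swings into the hook. Pushing the hook along its x with 4 to 10 N against a bar opens it; the spring shuts it once the bar is past its tip, 30 to 42 inside the gate line.
- loop_bar (a point): Upright bar of the fixed board holder's loop, point 25 mm above the bench; x runs level from bar to holder, z up. Holder: aluminium base 130 square, green board between dark rails. Loop: steel rod 8 thick, rises from the bench as this bar, bends at 50 high, runs level back to the holder's lug, 75 clear behind the bar. The hook goes flat, on or just over the bench, under the level rod, its x along this x.
- open_hook_grip (a point): Plain open hook, loose steel, lying flat: centre of its spine, 11 mm above its underside. Same size and spine as the snap hook, but only one bent arm and no gate. A bystander: leave it alone.
Things that resemble listed ones, but are neither listed nor needed, are in the scene too. Leave any turquoise or yellow look-alike of the part that bears snap_hook_grip alone.

How it is judged:
By the outcome, as a careful person would: the job done as asked, in the order asked, and still so for the second after the job is handed in, with the robot touching nothing.
It also fails if it takes over 37 s, if anything falls off the work surface, if the arm or the gripper's body presses on something with over 40 N, if the wrist force passes 120 N, or if a joint passes its speed limit or range.

## Working session

There is one attempt and no reset: what is moved stays moved. The work goes in short steps, Python scripts to look and compute and a tool call to move; the robot and the scene stay as the last step left them, time stands still between calls to the robot, and variables do not carry over. Pictures are saved under pics/ and viewed, on a budget of 10 in all, crops included, one or two more only if the job needs it, and the job is handed in when it is done.

Besides the shell and the picture viewer there is one more tool, called by a JSON object that holds its "api" and its "payload". carry_out: Moves the arm, as the interface text tells. Its arguments: {"type":"object","properties":{"motion":{"type":"array","items":{"type":"array","items":{"type":"array","items":{"type":"number"}}}},"grip_force":{"type":"number"}},"required":["motion"]}

```bash
mkdir -p pics; cat > h.py <<'E'
import numpy as np, cv2
from rig import env
def snap(n,f):
    d=env.get_image(n); cv2.imwrite(f'pics/{f}.png',cv2.cvtColor(d['image'],cv2.COLOR_RGB2BGR))
    np.savez(f'pics/{f}.npz',**{k:d[k] for k in('fov_y','cx','cy','R','t')}); return d
def ray(f,u,v,z):
    d=np.load(f'pics/{f}.npz'); F=192/np.tan(np.radians(d['fov_y'])/2)
    r=d['R'].T@np.array([(u-d['cx'])/F,(v-d['cy'])/F,1]); c=-d['R'].T@d['t']
    return c+r*(z-c[2])/r[2]
def proj(f,X):
    d=np.load(f'pics/{f}.npz'); F=192/np.tan(np.radians(d['fov_y'])/2)
    p=d['R']@np.array(X)+d['t']; return p[:2]/p[2]*F+[d['cx'],d['cy']]
E
python3 - <<'E'
from h import *
a=snap('top','top0'); b=snap('side','side0')
A=cv2.imread('pics/top0.png');B=cv2.imread('pics/side0.png')
cv2.imwrite('pics/top0b.png',cv2.resize(A,(800,600),interpolation=cv2.INTER_CUBIC))
cv2.imwrite('pics/side0b.png',cv2.resize(B,(800,600),interpolation=cv2.INTER_CUBIC))
print(env.observe())
E
```

```text
{'time_s': 0.1, 'q': array([ 5.93981354e+01,  2.18377219e+01,  7.43805179e+01, -1.15251748e-03,
        8.38586776e+01, -1.23356377e+01]), 'qvel': array([ 0.06234014, -0.09062683, -0.17265899, -0.07114164,  0.0533802 ,
       -0.00731089]), 'joint_efforts': array([ 3.91451293e-03, -4.49224162e+01, -2.31658083e+01, -1.69734972e-04,
        3.62715422e-03,  1.51320296e-05]), 'position': array([0.17225892, 0.52205592, 0.24176734]), 'tool_rot': array([[-6.66191005e-04,  3.13430267e-01,  9.49610986e-01],
       [-1.16567076e-03,  9.49610308e-01, -3.13430861e-01],
       [-9.99999099e-01, -1.31573858e-03, -2.67265349e-04]]), 'ft_force': array([-0.56251921,  0.06614573, -0.15059115]), 'wrist_torque': array([-0.00870464, -0.0223152 , -0.02459807]), 'grip_width': 0.08551893243145312}
```

View pics/top0b.png

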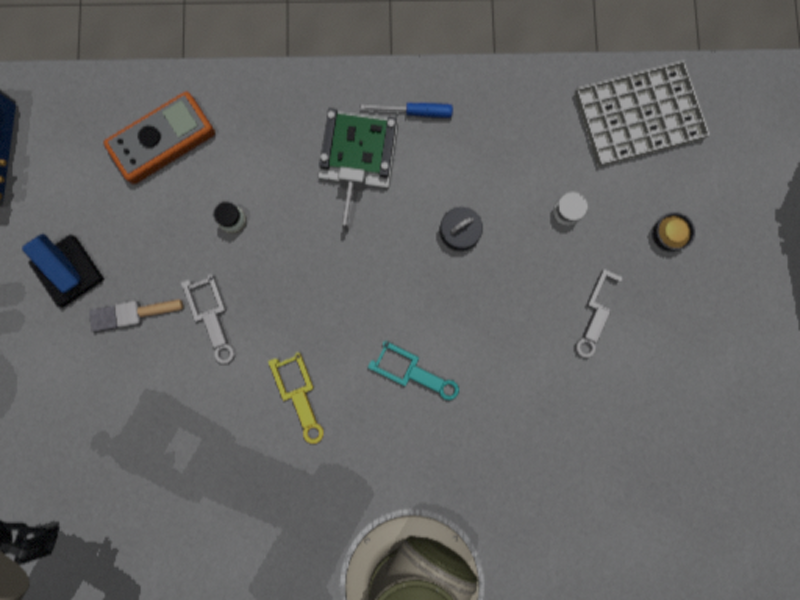

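View pics/side0b.png

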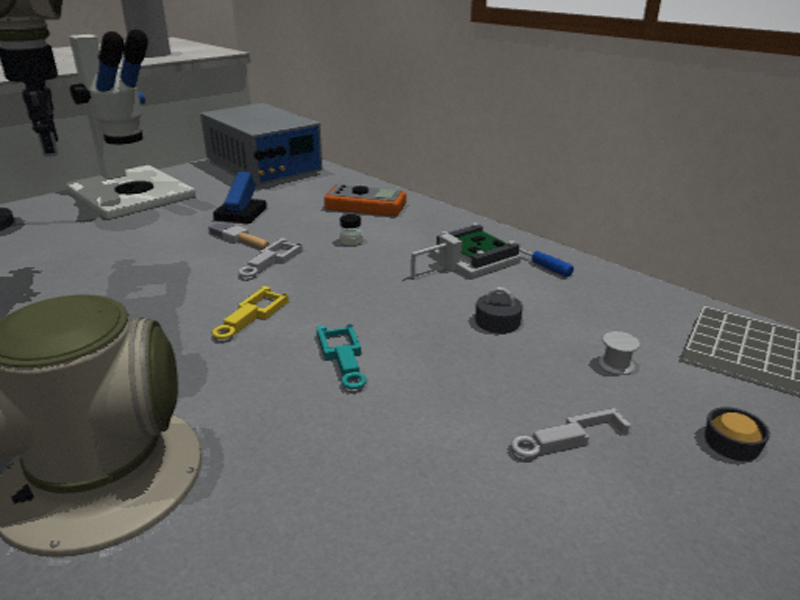

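The top view shows the steel snap hook with its ring at (224,353) and mouth near (198,280). The holder's loop bar is near (346,228), and the open hook is on the right. I'll enlarge crops of the hook and the loop.

```bash
python3 - <<'E'
from h import *
A=cv2.imread('pics/top0.png')
c=lambda x,y:cv2.resize(A[y:y+75,x:x+50],(400,600),interpolation=cv2.INTER_CUBIC)
cv2.imwrite('pics/crop.png',np.hstack([c(108,165),c(198,95)]))
for u,v in [(224,353),(198,281),(346,228)]: print(ray('top0',u*.64,v*.64,.011))
E
```

```text
[0.39539571 0.31905681 0.011     ]
[0.5241673  0.36651932 0.011     ]
[0.61500835 0.10273551 0.011     ]
```

View pics/crop.png

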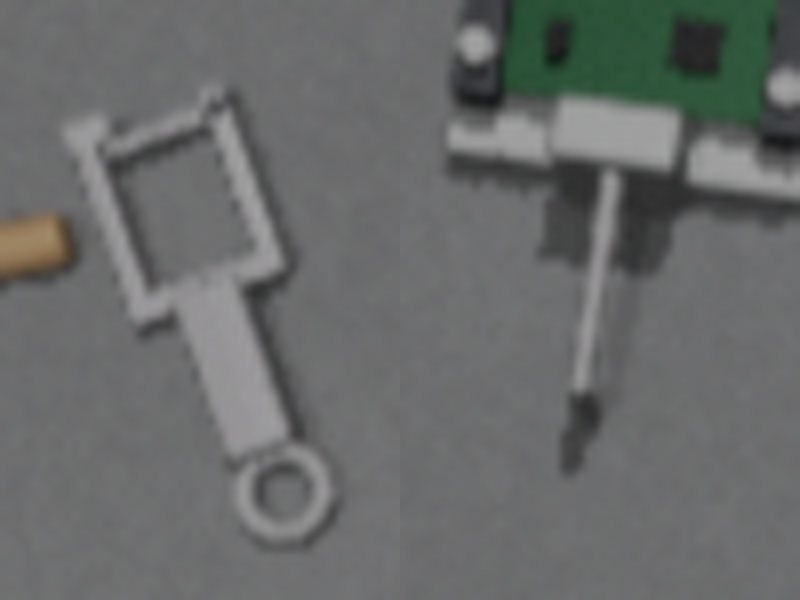

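```bash
python3 - <<'E'
from h import *
d=np.load('pics/top0.npz');print('cam',-d['R'].T@d['t'])
L=lambda u,v,z:ray('top0',108+u/8-.44,165+v/8-.44,z)
Rr=lambda u,v,z:ray('top0',198+u/8-.44,95+v/8-.44,z)
f=L(210,284,.022);n=L(262,451,.022);rg=L(285,492,.016)
ax=(f-n)[:2];print(f,n,rg,np.linalg.norm(ax),np.degrees(np.arctan2(ax[1],ax[0])))
ax2=(f-rg)[:2];print(np.degrees(np.arctan2(ax2[1],ax2[0])))
for p in [(100,140),(222,105)]:print(L(*p,.018))
print('loop',Rr(213,175,.05),Rr(182,392,.05),Rr(185,395,.05),Rr(170,468,0))
E
```

```text
cam [0.34256807 0.01554341 1.12663724]
[0.46601714 0.34285668 0.022     ] [0.40858234 0.3244669  0.022     ] [0.39478923 0.31816729 0.016     ] 0.06030705608131851 17.754298884187254
19.117599533990457
[0.51723534 0.38248196 0.018     ]
[0.52853299 0.34081091 0.018     ]
loop [0.68801155 0.09115037 0.05      ] [0.61210895 0.10267472 0.05      ] [0.61104476 0.10166919 0.05      ] [0.5971406  0.11130032 0.        ]
```

```bash
cat >> h.py <<'E'
from scipy.spatial.transform import Rotation as Ro
def to(p,yaw):
    "shift (cm) and turn from measured pose to TCP p, tool x down, tool z at yaw deg"
    s=env.observe(); R=s['tool_rot']; a=np.radians(yaw)
    T=np.array([[0,-np.sin(a),np.cos(a)],[0,np.cos(a),np.sin(a)],[-1,0,0]])
    print('t',s['time_s'],'pos',s['position'].round(4),'F',s['ft_force'].round(1),'w',round(s['grip_width'],4))
    print('shift',(R.T@(np.array(p)-s['position'])*100).round(2),'rot',Ro.from_matrix(R.T@T).as_rotvec().round(3))
E
python3 -c "
from h import *
to([.433,.332,.15],18.5)"
```

```text
t 0.1 pos [0.1723 0.5221 0.2418] F [-0.6  0.1 -0.2] w 0.0855
shift [ 9.18 -9.86 30.72] rot [-0.642 -0.001  0.001]
```

{"api": "carry_out", "payload": {"motion": [[[9.2,-9.9,30.7,-0.642,0,0,6],[9.2,-9.9,30.7,-0.642,0,0,6],[9.2,-9.9,30.7,-0.642,0,0,6],[9.2,-9.9,30.7,-0.642,0,0,6],[9.2,-9.9,30.7,-0.642,0,0,6]]]}}

```text
time_s: 0.52
position: [0.3208, 0.414, 0.1897]
tool_rot: [[-0.0, -0.252, 0.968], [-0.0, 0.968, 0.252], [-1.0, -0.0, -0.0]]
ft_force: [0.3, 0.7, -0.0]
grip_width: 0.0599
```

```bash
python3 -c "
from h import *
to([.433,.332,.15],18.5)"
```

```text
t 0.5167 pos [0.3208 0.414  0.1897] F [ 0.3  0.7 -0. ] w 0.0599
shift [  3.97 -10.76   8.79] rot [-0.068 -0.     0.   ]
```

{"api": "carry_out", "payload": {"motion": [[[4.0,-10.8,8.8,-0.05,0,0,6],[4.0,-10.8,8.8,-0.05,0,0,6],[4.0,-10.8,8.8,-0.05,0,0,6],[4.0,-10.8,8.8,-0.05,0,0,6],[4.0,-10.8,8.8,-0.05,0,0,6]]]}}

```text
time_s: 0.93
position: [0.4343, 0.3295, 0.1485]
tool_rot: [[-0.002, -0.29, 0.957], [-0.002, 0.957, 0.29], [-1.0, -0.001, -0.002]]
ft_force: [-0.5, 0.4, 0.8]
grip_width: 0.0599
```

```bash
python3 - <<'E'
from h import *
snap('wrist','w1')
to([.433,.332,.15],18.5)
A=cv2.imread('pics/w1.png'); cv2.imwrite('pics/w1b.png',cv2.resize(A,(800,600),interpolation=cv2.INTER_CUBIC))
for x,y in [(-32,0),(25,0),(87,-23),(99,23)]:
    a=np.radians(18.5); p=np.array([.4406+(x*np.cos(a)-y*np.sin(a))/1e3,.3348+(x*np.sin(a)+y*np.cos(a))/1e3,.02]); print(x,y,proj('w1',p)*1.5625)
E
```

```text
t 0.9833 pos [0.4327 0.331  0.1493] F [-1.1  0.3  0. ] w 0.0599
shift [-0.07  0.09  0.06] rot [-0.027 -0.002  0.   ]
-32 0 [401.23804679 253.40220801]
25 0 [403.40337647 339.82439115]
87 -23 [372.33904868 423.31307423]
99 23 [438.63643137 436.62483782]
```

View pics/w1b.png

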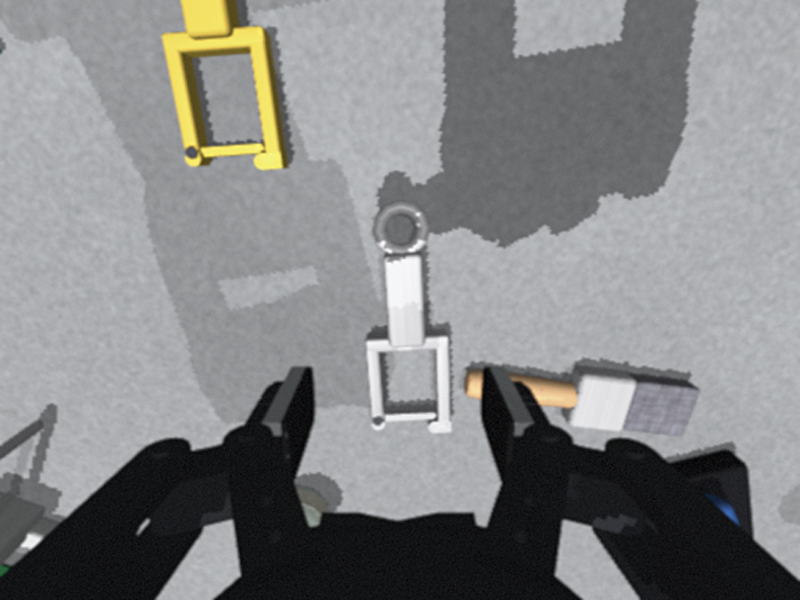

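The picture shows the spine from (403,257) to (406,345), the pivot at (378,422) and the nose at (440,427), all clear of the brush handle.

```bash
python3 - <<'E'
from h import *
k=.64
n=ray('w1',403*k,257*k,.022);f=ray('w1',406*k,345*k,.022);pv=ray('w1',378*k,422*k,.018);rg=ray('w1',401*k,229*k,.016)
for q in (n,f,pv,rg):print(q)
d=f-n;print(np.linalg.norm(d),np.degrees(np.arctan2(d[1],d[0])))
# fit rigid 2D
M=np.array([[-32,0],[25,0],[87,-23],[-47,0]])/1e3; P=np.array([n,f,pv,rg])[:,:2]
m=M-M.mean(0);p=P-P.mean(0);a=np.arctan2((m[:,0]*p[:,1]-m[:,1]*p[:,0]).sum(),(m*p).sum())
R=np.array([[np.cos(a),-np.sin(a)],[np.sin(a),np.cos(a)]]);o=P.mean(0)-R@M.mean(0)
print('yaw',np.degrees(a),'origin',o,'res mm',((M@R.T+o-P)*1e3).round(1))
g=o+R@[-.006,0]; to([*g,.013],np.degrees(a))
E
```

```text
[0.41167975 0.326187   0.022     ]
[0.46647943 0.34513691 0.022     ]
[0.52954071 0.34434319 0.018     ]
[0.39664549 0.32034505 0.016     ]
0.05798365802566667 19.07555962198029
yaw 19.74816783485298 origin [0.44137871 0.3366273 ] res mm [[-0.4 -0.4]
 [-1.6 -0.1]
 [ 1.5  0. ]
 [ 0.5  0.4]]
t 0.9833 pos [0.4327 0.331  0.1493] F [-1.1  0.3  0. ] w 0.0599
shift [13.63  0.26  0.43] rot [-0.049 -0.002  0.   ]
```

{"api": "carry_out", "payload": {"motion": [[[3.5,0.26,0.4,-0.046,0,0,6],[7.0,0.26,0.4,-0.046,0,0,6],[10.0,0.26,0.4,-0.046,0,0,6],[12.3,0.26,0.4,-0.046,0,0,6],[13.5,0.26,0.4,-0.046,0,0,6]]]}}

```text
time_s: 1.4
position: [0.4325, 0.3364, 0.0129]
tool_rot: [[-0.004, -0.34, 0.941], [-0.002, 0.941, 0.34], [-1.0, -0.0, -0.004]]
ft_force: [-0.3, 0.1, 0.3]
grip_width: 0.0601
```

{"api": "carry_out", "payload": {"motion": [[[0,0,0,0,0,0,6],[0,0,0,0,0,0,4],[0,0,0,0,0,0,2.0],[0,0,0,0,0,0,1.5],[0,0,0,0,0,0,1.5]]], "grip_force": 60}}

```text
time_s: 1.82
position: [0.4353, 0.3365, 0.017]
tool_rot: [[0.003, -0.339, 0.941], [0.001, 0.941, 0.339], [-1.0, 0.0, 0.003]]
ft_force: [-1.7, -0.1, 6.7]
grip_width: 0.0226
```

```bash
python3 - <<'E'
from h import *
to([.4355,.3345,.013],19.5)
E
```

```text
t 1.8167 pos [0.4353 0.3365 0.017 ] F [-1.7 -0.1  6.7] w 0.0226
shift [ 0.4  -0.2  -0.05] rot [ 0.005  0.003 -0.   ]
```

{"api": "carry_out", "payload": {"motion": [[[-1,0,0,0,0,0,1.5],[-2,0,0,0,0,0,1.5],[-4,0,0,0,0,0,1.5],[-6,0,0,0,0,0,1.5],[-6,0,0,0,0,0,1.5]]]}}

```text
time_s: 2.23
position: [0.4363, 0.3368, 0.0797]
tool_rot: [[0.007, -0.338, 0.941], [0.003, 0.941, 0.338], [-1.0, 0.001, 0.007]]
ft_force: [0.4, -0.3, -0.5]
grip_width: 0.0225
```

```bash
python3 - <<'E'
from h import *
to([.484,.1253,.07],-8.6)
E
```

```text
t 2.2333 pos [0.4363 0.3368 0.0797] F [ 0.4 -0.3 -0.5] w 0.0225
shift [  0.94 -21.51  -2.68] rot [ 0.495  0.007 -0.003]
```

{"api": "carry_out", "payload": {"motion": [[[0,-3.2,-0.4,0.08,0,0,1.5],[0,-7,-0.9,0.18,0,0,1.5],[0,-11,-1.4,0.29,0,0,1.5],[0,-15,-1.9,0.39,0,0,1.5],[0,-18.5,-2.3,0.48,0,0,1.5]]]}}

```text
time_s: 2.65
position: [0.4757, 0.1519, 0.0753]
tool_rot: [[-0.0, 0.139, 0.99], [-0.0, 0.99, -0.139], [-1.0, -0.0, 0.0]]
ft_force: [0.7, 0.2, -2.5]
grip_width: 0.0226
```

{"api": "carry_out", "payload": {"motion": [[[0,-1.5,0,0.02,0,0,1.5],[0,-2.5,-0.2,0.02,0,0,1.5],[0,-2.5,-0.2,0.02,0,0,1.5],[0,-2.5,-0.2,0.02,0,0,1.5]]]}}

```text
time_s: 2.98
position: [0.47, 0.13, 0.0754]
tool_rot: [[-0.0, 0.154, 0.988], [0.0, 0.988, -0.154], [-1.0, 0.0, -0.0]]
ft_force: [0.3, 0.4, -2.4]
grip_width: 0.0225
```

```bash
python3 - <<'E'
from h import *
snap('wrist','w2');snap('top','top2')
to([.484,.1253,.03],-8.6)
W=cv2.imread('pics/w2.png'); cv2.imwrite('pics/w2b.png',cv2.resize(W,(800,600),interpolation=cv2.INTER_CUBIC))
E
```

```text
t 3.0833 pos [0.4702 0.1306 0.0754] F [ 0.3  0.5 -1.9] w 0.0222
shift [ 4.54 -0.32  1.45] rot [-0.003  0.    -0.   ]
```

View pics/w2b.png

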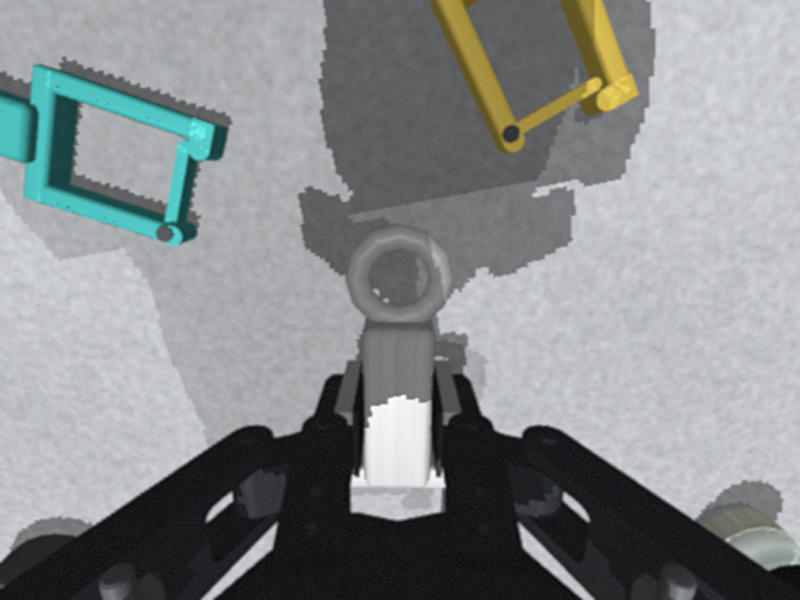

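The hook is held square, with its ring centred at (400,275). Next I'll measure the loop bar from the side, top and w1 crops.

```bash
python3 - <<'E'
from h import *
def c(f,x,y,w,h,s):return cv2.resize(cv2.imread(f'pics/{f}.png')[y:y+h,x:x+w],None,fx=s,fy=s,interpolation=cv2.INTER_CUBIC)
# left: side x255..305,y150..187 ; right w1 x0..50,y245..282; bottom top2 
a=c('side0',255,148,50,37,8);b=c('w1',0,245,50,37,8);d=c('top2',185,105,100,37,8)
cv2.imwrite('pics/m.png',np.vstack([np.hstack([a,b]),d]))
E
```

```text
(no output)
```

View pics/m.png

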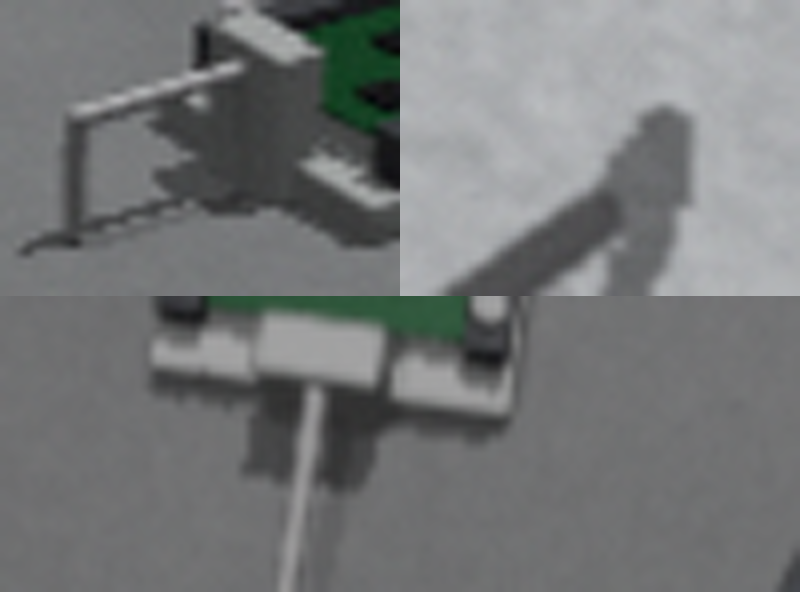

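The side crop shows the bar base at (73,238) and its bend at (75,115).

```bash
python3 - <<'E'
from h import *
S=lambda u,v,z:ray('side0',255+u/8-.44,148+v/8-.44,z)
print(S(73,238,0),S(75,113,.05),S(74,175,.025),'lug end',S(242,66,.048))
T=lambda u,v,z:ray('top2',185+u/8-.44,105+v/8-.44,z)
p=T(316,90,.05);q=T(288,290,.05);print(p,q,np.degrees(np.arctan2(*(p-q)[1::-1])))
# lug front edge / board edges direction in top2
a=T(255,375-296,.05);b=T(385,385-296,.05);print(a,b,np.degrees(np.arctan2(*(a-b)[1::-1]))-90)
for z in(0,.05):
  u=proj('top0',[.609,.103,z]);print((u-[198,95]+.44)*8)
E
```

```text
[0.61623922 0.10618467 0.        ] [0.61686773 0.10703187 0.05      ] [0.61720294 0.10725837 0.025     ] lug end [0.69385191 0.09662968 0.048     ]
[0.68978753 0.09146953 0.05      ] [0.61975235 0.10190363 0.05      ] -8.473807343494292
[0.69409027 0.11231114 0.05      ] [0.68967887 0.06782705 0.05      ] -5.663402085204353
[193.02037699 434.78847678]
[181.1511933  400.96016543]
```

```bash
python3 - <<'E'
from h import *
to([.4967,.1240,.019],-8.3)
E
```

```text
t 3.0833 pos [0.4702 0.1306 0.0754] F [ 0.3  0.5 -1.9] w 0.0222
shift [ 5.64 -0.25  2.72] rot [-0.008  0.    -0.   ]
```

{"api": "carry_out", "payload": {"motion": [[[2,-0.2,1.0,-0.008,0,0,1.5],[4,-0.25,2.0,-0.008,0,0,1.5],[5.2,-0.25,2.5,-0.008,0,0,1.5],[5.6,-0.25,2.7,-0.008,0,0,1.5],[5.6,-0.25,2.7,-0.008,0,0,1.5]]]}}

```text
time_s: 3.5
position: [0.4965, 0.1237, 0.0186]
tool_rot: [[-0.002, 0.145, 0.989], [0.0, 0.989, -0.145], [-1.0, -0.0, -0.002]]
ft_force: [-1.2, 0.1, -2.1]
grip_width: 0.0227
```

```bash
python3 - <<'E'
from h import *
to([.4967,.1240,.019],-8.3)
def c(f,x,y,w,h,s):return cv2.resize(cv2.imread(f'pics/{f}.png')[y:y+h,x:x+w],None,fx=s,fy=s,interpolation=cv2.INTER_CUBIC)
snap('side','s3');snap('top','t3')
cv2.imwrite('pics/m3.png',np.vstack([c('s3',190,140,133,50,6),c('t3',180,100,133,50,6)]))
E
```

```text
t 3.5 pos [0.4965 0.1237 0.0186] F [-1.2  0.1 -2.1] w 0.0227
shift [-0.04  0.03  0.02] rot [-0.    -0.002  0.   ]
```

View pics/m3.png

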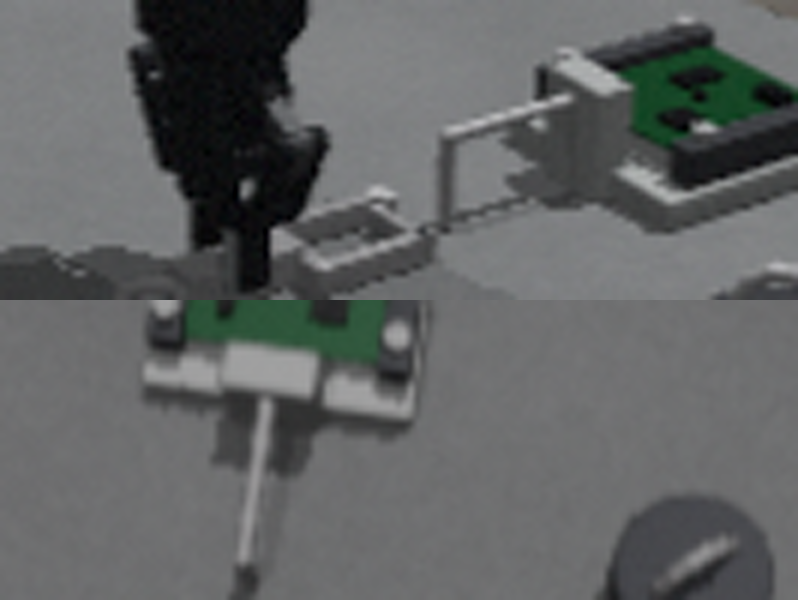

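The side crop shows the hook pivot at (430,237), the nose at (380,195) and the bar base at (445,227). I'll put these in the hook frame using that one camera.

```bash
python3 - <<'E'
from h import *
S=lambda u,v,z:ray('s3',190+u/6-.42,140+v/6-.42,z)
a=np.radians(-8.4);R=np.array([[np.cos(a),-np.sin(a)],[np.sin(a),np.cos(a)]])
o=np.array([.4965,.1237])+R@[.006,0]
for n,p in dict(pivot=S(430,232,.019),nose=S(382,191,.019),base=S(445,227,.0),bend=S(449,130,.05)).items():print(n,p,(R.T@(p[:2]-o)*1e3).round(1))
E
```

```text
pivot [0.58143746 0.08125591 0.019     ] [ 84.2 -29.6]
nose [0.59422815 0.12748514 0.019     ] [90.1 18. ]
base [0.61591285 0.10559898 0.        ] [114.8  -0.5]
bend [0.61993859 0.10817708 0.05      ] [118.4   2.7]
```

{"api": "carry_out", "payload": {"motion": [[[0,0.25,0.4,0,0,0,1.5],[0,0.25,1.0,0,0,0,1.5],[0,0.25,1.6,0,0,0,1.5],[0,0.25,2.2,0,0,0,1.5],[0,0.25,2.7,0,0,0,1.5]]], "grip_force": 80}}

```text
time_s: 4.02
position: [0.5237, 0.1214, 0.0194]
tool_rot: [[-0.002, 0.146, 0.989], [0.0, 0.989, -0.146], [-1.0, -0.0, -0.002]]
ft_force: [-6.4, 0.5, 0.3]
grip_width: 0.0224
```

{"api": "carry_out", "payload": {"motion": [[[0,0,0.4,0,0,0,1.5],[0,0,0.8,0,0,0,1.5],[0,0,1.1,0,0,0,1.5]]]}}

```text
time_s: 4.27
position: [0.5334, 0.1198, 0.0188]
tool_rot: [[-0.005, 0.146, 0.989], [0.0, 0.989, -0.146], [-1.0, -0.001, -0.005]]
ft_force: [-6.9, 0.8, -2.1]
grip_width: 0.0219
```

{"api": "carry_out", "payload": {"motion": [[[0,0,0.6,0,0,0,1.5],[0,0,1.2,0,0,0,1.5],[0,0,1.8,0,0,0,1.5],[0,0,2.3,0,0,0,1.5],[0,0,2.3,0,0,0,1.5]]]}}

```text
time_s: 4.68
position: [0.5578, 0.1157, 0.0189]
tool_rot: [[-0.001, 0.147, 0.989], [-0.001, 0.989, -0.147], [-1.0, -0.001, -0.001]]
ft_force: [-1.2, -3.8, -3.0]
grip_width: 0.0218
```

{"api": "carry_out", "payload": {"motion": [[[0,0,0.4,0,0,0,1.5],[0,0,0.8,0,0,0,1.5],[0,0,1.0,0,0,0,1.5],[0,0,1.0,0,0,0,1.5]]]}}

```text
time_s: 5.02
position: [0.5684, 0.1151, 0.0197]
tool_rot: [[0.002, 0.146, 0.989], [0.0, 0.989, -0.146], [-1.0, 0.001, 0.002]]
ft_force: [-0.6, -0.3, -2.2]
grip_width: 0.0217
```

```bash
python3 - <<'E'
from h import *
def c(f,x,y,w,h,s):return cv2.resize(cv2.imread(f'pics/{f}.png')[y:y+h,x:x+w],None,fx=s,fy=s,interpolation=cv2.INTER_CUBIC)
snap('side','s4')
to([.4967,.1240,.019],-8.3)
cv2.imwrite('pics/m4.png',c('s4',215,140,80,60,10))
E
```

```text
t 5.0667 pos [0.5679 0.1152 0.0196] F [-0.2  0.1 -1.9] w 0.0218
shift [ 0.05 -0.17 -7.18] rot [-0.002  0.001 -0.001]
```

View pics/m4.png

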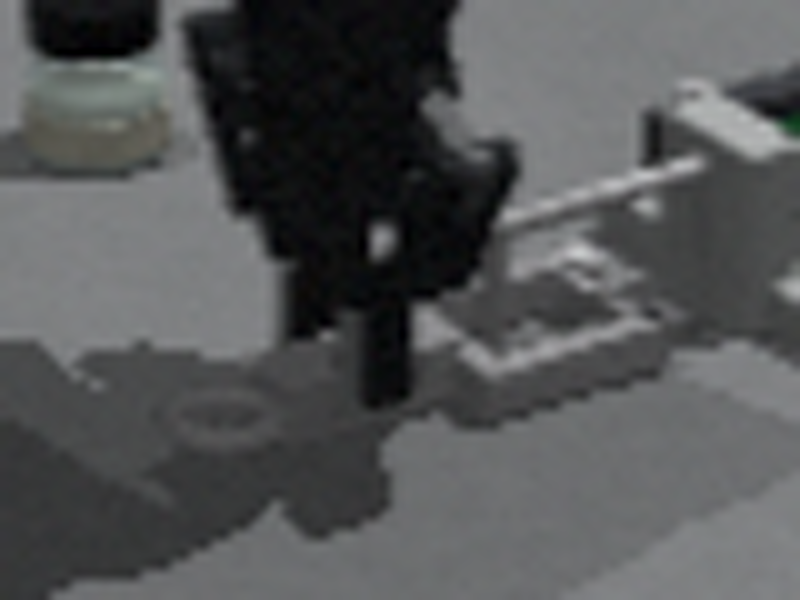

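The force dropped to about 0 after the gate push, and the side crop shows the hook around the bar. Now I'll lower it onto the bench, release and rise.

{"api": "carry_out", "payload": {"motion": [[[0.15,0,0,0,0,0,1.5],[0.3,0,0,0,0,0,1.5],[0.3,0,0,0,0,0,1.5]]]}}

```text
time_s: 5.32
position: [0.5674, 0.1153, 0.0171]
tool_rot: [[0.001, 0.146, 0.989], [0.0, 0.989, -0.146], [-1.0, 0.0, 0.001]]
ft_force: [-2.2, 0.3, 4.7]
grip_width: 0.0219
```

{"api": "carry_out", "payload": {"motion": [[[0,0,0,0,0,0,2.8],[0,0,0,0,0,0,3.5],[0,0,0,0,0,0,4.5],[0,0,0,0,0,0,4.5],[-0.5,0,0,0,0,0,4.5]]]}}

```text
time_s: 5.73
position: [0.5669, 0.115, 0.0207]
tool_rot: [[-0.002, 0.146, 0.989], [0.0, 0.989, -0.146], [-1.0, -0.0, -0.002]]
ft_force: [0.1, -0.2, -0.1]
grip_width: 0.0449
```

{"api": "carry_out", "payload": {"motion": [[[-1.5,0,0,0,0,0,4.5],[-4,0,0,0,0,0,4.5],[-7,0,-1,0,0,0,4.5],[-10,0,-4,0,0,0,4.5],[-13,0,-8,0,0,0,4.5]]]}}

```text
time_s: 6.15
position: [0.4955, 0.1255, 0.1477]
tool_rot: [[0.002, 0.147, 0.989], [0.0, 0.989, -0.147], [-1.0, 0.0, 0.002]]
ft_force: [-0.2, -0.3, 1.0]
grip_width: 0.045
```

{"api": "carry_out", "payload": {"motion": [[[-2,0,-4,0,0,0,4.5],[-2,0,-8,0,0,0,4.5],[-2,0,-12,0,0,0,4.5],[-2,0,-12,0,0,0,4.5]]]}}

```text
time_s: 6.48
position: [0.3692, 0.144, 0.1658]
tool_rot: [[-0.005, 0.144, 0.99], [-0.0, 0.99, -0.144], [-1.0, -0.001, -0.005]]
ft_force: [-0.3, 0.5, 0.1]
grip_width: 0.0447
```

```bash
python3 - <<'E'
from h import *
def c(f,x,y,w,h,s):return cv2.resize(cv2.imread(f'pics/{f}.png')[y:y+h,x:x+w],None,fx=s,fy=s,interpolation=cv2.INTER_CUBIC)
snap('side','s5');snap('top','t5')
to([.4967,.1240,.019],-8.3)
cv2.imwrite('pics/m5.png',np.hstack([c('s5',230,140,50,75,8),c('t5',198,110,50,75,8)]))
E
```

```text
t 6.5833 pos [0.3759 0.1435 0.1667] F [ 0.7 -1.3  0.8] w 0.0449
shift [14.78 -0.17 12.22] rot [-0.001  0.001 -0.   ]
```

View pics/m5.png

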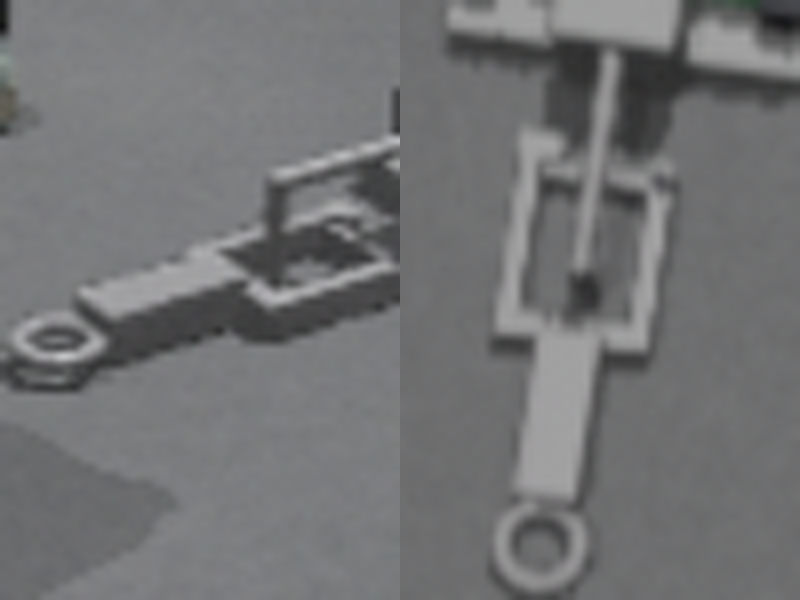

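The top crop shows the gate shut, running from (665,180) to behind the nose at (545,170). The bar is inside at (583,290), and the hook lies flat with the gripper clear.

```bash
python3 -c "
from rig import env
print(env.close_job())"
```

```text
the job is handed in; nothing more can be done
None
```

The steel snap hook is clipped onto the holder's loop and lying flat on the bench. I handed the job in at about 6.6 s of the 37 s allowed.

- **What I did:** I gripped the hook by its spine and carried it to the bar. I then pushed it along its x axis about 7 cm. The gate opened at about 6–7 N, and the force dropped to about 0 once the bar was past its tip. I then lowered the hook, let go and backed off.
- **Last checks:** The final side and top pictures show the bar inside the hollow, the gate shut behind the nose, the hook flat, and the gripper clear. I did not tug the hook to test the gate. Nothing but the snap hook was handled. The highest force I read was about 7 N.
- **What disagreed:**
  - The top and side cameras differed by about 4 mm in y on the bar's position, so I aimed between them, inside the entry width.
  - The grip opening read about 22 mm on the 24 mm spine, but the hold was firm.

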